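Slide the board carrier into its notch

ROBOT

A 7-joint arm with a two-finger parallel gripper is mounted at the origin on a cart in front of the work surface, level with it; the furniture and walls round the work are solid. World frame = base frame: x ahead of the robot, y to its left, z up, the work surface at z = 0. Lengths are in m, angles in rad, forces in N, time in s.
With the tool pointing down it reaches from about 0.4 to 0.9 m from the base axis. Payload 5.5 kg.
Tool frame: the origin (TCP) lies midway between the tips of the shut fingers; the grasp point (between the pads) lies 19 mm behind it; z points along the fingers, y is the line along which they close (so a half turn about z gives the same grasp; the last joint's range is limited). The gripper opens to 85 mm and grips with 20 to 120 N. Pads are 22 mm wide; open, the fingers measure 114 mm over their backs; the gripper's body (76 mm by 85 mm) begins 54 mm behind the grasp point. The pads swing forward as they close: fully open they stand 13 mm farther back than shut.
Start: joints at [1.414, 0.501, -0.427, 1.55, 0.221, 1.138, -0.21], TCP at [0.265, -0.594, 0.231] pointing down, gripper open.
Joint ranges: [-2.88, 2.88], [-0.31, 2.03], [-1.54, 1.56], [0.2, 2.42], [-1.41, 4.55], [0.19, 2.02], [-2.57, 2.57]. Speed limits (rad/s): [2.57, 2.57, 3.14, 3.14, 3.14, 3.14, 3.14].

INTERFACE

Orientations are given as a 3x3 rotation matrix whose columns are the frame's x, y, z axes.
In Python, from cell import * gives the robot as it stands.
- The arm moves only by the shell command python3 -m creep 'ROWS' [FORCE]. ROWS is JSON, a list of rows, each an object of numbers: "grip": the gripper's target within -1 to 1 (fully open at 1, half-way at 0, shut at -1); "dx", "dy", "dz": the shift along the tool's x, y, z in cm; "rx", "ry", "rz": the turn, a rotation vector about the tool's x, y, z in degrees. A call has 1 to 12 rows; each row is the pose to reach, as a shift and turn from the pose commanded when the call began, along the tool's axes at that moment; what a row does not reach only later rows make up. A row lasts 1/12 s, in which the tool goes at most 41.7 mm and 7.16 degrees, less where a joint would pass 70% of its speed; a pose out of reach is approached as far as the arm can. A call with a gripper value outside its range is refused whole. The fingers move at their own pace and stop on an object; FORCE is the grip in N (left out, the last holds). Time passes only in rows, so rows that repeat a pose let the fingers close. It gives the time, the measured TCP pose, the force, the opening and the grip force at its end, in the units of the state.
- observe(): the state, without advancing time (a new reading comes with each control period).
- get_image(name): name is "side" or "top"; returns a dict with "color" (384x512x3 uint8, red, green, blue), "mtx" (3x3 intrinsics, pixels), "rvec" (rotation vector, rad) and "tvec" (3), from world to camera coordinates, as OpenCV has them. Camera axes: x right, y down, z forward; pixel columns grow to the right and rows downward; lengths in m; the calibration is good to about 2 mm. A picture is of the moment at which its call begins. There is no depth.
- hand_in(): hands the job in; it is judged then, once.
The state is a dict: "time": time; "joint_pos": joint angles; "qd": joint speeds; "joint_torque": joint torques, N m; "tool_pos": TCP position; "ee_rot": TCP orientation; "wrist_force": force on the tool from outside, world axes, zero at the start; "wrist_torque": the same for the moment, N m; "opening": opening from 0.0 (shut) to 1.0 (fully open); "gripper_force": force on a finger pad.
Only numpy, scipy, OpenCV 4.12 (cv2) and the standard library are available. Lean on these libraries where they do the work, as an engineer would, in place of code of your own. Each camera call takes 0.05 s, during which the arm holds its last target. There are 200 camera calls.

TASK

The circuit board rides on a flat black carrier that rests on the rails of the grey test nest. With your fingertips against the upright lip at its rear edge, push the carrier along the rails towards the end stop until it drops into the locating notches and sits flat in them, then take your hand away. Only push it: do not pinch the lip, lift or tip the carrier, or touch the circuit board, and leave the other things on the table where they are.

Things in the scene. Friction and masses are not known exactly. Their poses are not given: they have to be found in the camera images.
- nest: The test nest, fixed on the table: grey base 240 (x) x 126 (y) x 16 mm high, origin under its centre. Its +x is the way the carrier must be pushed, however the nest is turned. Aluminium fences along x at y = +-48.5 to +-58.5 mm, tops 36 mm above the table, guide the carrier with 1.5 mm of play a side. A stop 34 mm high closes the +x end, 17 mm beyond the seated carrier; the -x end is open.
- rail_top (a point): Rear (-x) end of the rails, mid-width, at the level of the rail tops: 22 mm above the table. Four steel rail strips run along x at y = +-24.5 and +-40.5 mm, each 6 mm high on the base and cut by one notch, 14 mm long, down to the base. Behind the carrier nothing between the fences rises above the rail tops.
- seat (a point): On the nest, 45 mm along +x from its origin and 16 mm above the table: where the carrier's origin lies when all four feet are down in their notches. Same axes as the nest.
- carrier: Loose carrier, 0.35 kg: black plate 100 (x) x 94 (y) x 6 mm on four feet 10 mm long. Origin under its centre at the level of the soles; x along the nest's x. Starts 70 to 105 mm short of the seat, soles on the rail tops. Over the notches it drops 6 mm by its own weight if pushed slowly (about 40 mm/s); the notch walls then stop it, with 2 mm of play each way. Sliding takes up to 5 N.
- lip (a point): Where to push, in +x: middle of the rear face of the carrier's upright aluminium push lip, 50 mm behind (-x) and 22 mm above the carrier's origin. The lip is 90 mm wide (y), 6 mm thick; its top is 31 mm above the carrier's origin.
- lip_front: The front (+x) face of the push lip, a plate 2 mm thick, 90 mm wide, 19 mm high, fixed to the lip on the side towards the circuit board; not to be pressed (that would be pinching the lip). Origin at the centre of its underside, 45 mm behind (-x) and 12 mm above the carrier's origin.
- pcb: The green circuit board, 50 x 73 mm, fixed on the carrier's plate: origin 6 mm ahead (+x) of the carrier's and 13 mm above it, top 12 mm above its own origin.
- ipa_bottle: White squeeze bottle with blue collar, 58 mm across, 157 mm high, standing on the table; bystander. Origin at the centre of its underside.
- seal_tin: Round pale tin, 67 mm across, 24 mm high; bystander. Origin at the centre of its underside.
- carton: Small white carton, 60 x 48 x 24 mm; bystander. Origin at the centre of its underside.
- tee_fitting: Black tee-shaped air fitting, 52 x 37 x 15 mm; bystander. Origin at the centre of its underside.
Not all that is in view belongs to the job. There is more than one size of the carrier; the job needs the largest.

How it is judged:
At the end, for the whole second after the job is handed in: The carrier lies at rest with all four feet down in the notches: its origin within 4 mm of the seat along the rails and within 2 mm of its height, level to 0.03 rad; each bystander within 20 mm of where it stood (x of carrier in the frame of seat between -0.004 and 0.004 m and z of carrier in the frame of seat between -0.003 and 0.002 m and angle between carrier's own z axis and vertical below 0.03 rad and linear speed of carrier below 0.01 m/s and distance of each of ipa_bottle, seal_tin, carton, tee_fitting from where it was at the start of the episode below 0.02 m); the robot touches nothing.
It fails at once if the carrier is lifted (more than 8 mm above the rail tops) (z of carrier in the frame of seat above 0.014 m).
It fails at once if the carrier is tipped by more than 0.15 rad (angle between carrier's own z axis and vertical above 0.15 rad).
It fails at once if the lip is pinched: a finger presses on its front face with over 2 N (contact force between the fingers and lip_front above 2 N).
It fails at once if the robot touches the circuit board (contact force between any of the arm, the fingers and pcb above 1 N).
It fails at once if a bystander is moved by more than 20 mm (distance of any of ipa_bottle, seal_tin, carton, tee_fitting from where it was at the start of the episode above 0.02 m).
It also fails if it takes over 35 s, if anything falls off the work surface, if the arm or the gripper's body presses on something with over 40 N, if the wrist force passes 120 N, or if a joint passes its speed limit or range.

## Working session

There is one attempt and no reset: what is moved stays moved. The work goes in short steps, Python scripts to look and compute and a shell command to move; the robot and the scene stay as the last step left them, time stands still between calls to the robot, and variables do not carry over. Pictures are saved under pics/ and viewed, at most 10 in all, crops included, and the job is handed in when it is done.

```bash
mkdir -p pics; ls; cat > h.py <<'E'
from cell import *
import numpy as np, cv2
def shot(n,fn=None):
    d=get_image(n); im=cv2.cvtColor(d["color"],cv2.COLOR_RGB2BGR)
    if fn: cv2.imwrite("pics/"+fn,im)
    return d,im
def ray(d,uv):
    R=cv2.Rodrigues(np.array(d["rvec"],float))[0]; t=np.array(d["tvec"],float).ravel()
    n=cv2.undistortPoints(np.array([[uv]],float),np.array(d["mtx"],float),None)[0,0]
    return -R.T@t, R.T@np.array([n[0],n[1],1.])
def onz(d,uv,z):
    c,r=ray(d,uv); return c+r*(z-c[2])/r[2]
def two(d1,a,d2,b):
    c1,r1=ray(d1,a);c2,r2=ray(d2,b)
    A=np.stack([r1,-r2],1); s=np.linalg.lstsq(A,c2-c1,rcond=None)[0]
    p,q=c1+s[0]*r1,c2+s[1]*r2; return (p+q)/2,np.linalg.norm(p-q)
def proj(d,P):
    return cv2.projectPoints(np.array(P,float).reshape(-1,3),np.array(d["rvec"],float),np.array(d["tvec"],float),np.array(d["mtx"],float),None)[0][:,0]
E
python3 - <<'E'
from h import *
import pickle
a,ia=shot("side"); b,ib=shot("top")
pickle.dump((a,b),open("s0.pkl","wb"))
cv2.imwrite("pics/side0.png",ia);cv2.imwrite("pics/top0.png",ib)
for d in (a,b): print(ray(d,(256,192)))
s=observe();print(s["time"],s["tool_pos"],np.round(s["ee_rot"],3),s["opening"])
E
```

```text
pics
(array([ 1.09984788, -0.56638747,  1.03259461]), array([-0.46056065,  0.49308926, -0.73808957]))
(array([0.29683164, 0.08049843, 1.36271274]), array([ 0.14957549,  0.00702037, -0.98876212]))
0.1 [ 0.26463318 -0.59299179  0.23033675] [[ 0.913  0.408 -0.001]
 [ 0.408 -0.913  0.002]
 [ 0.    -0.002 -1.   ]] 1.000263601433157
```

View pics/side0.png

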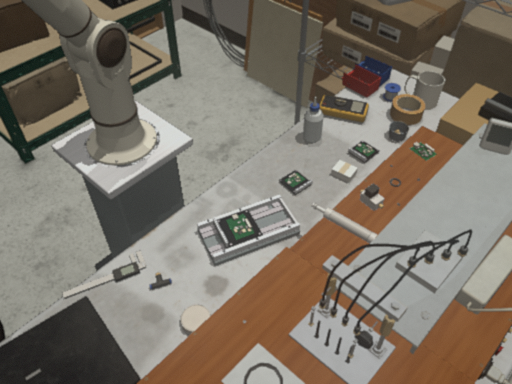

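View pics/top0.png

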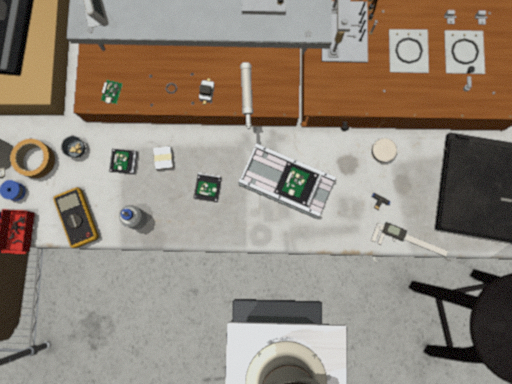

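Both views show the same candidates for the carrier. In the top view they are the board in the nest at (297,182), a loose small carrier at (207,187) and another at (123,160). The one in the nest is the largest, and the bare board at (110,92) is not a carrier. I'll check the choice in a close crop.

```bash
python3 - <<'E'
from h import *
import pickle
a,b=pickle.load(open("s0.pkl","rb"))
ia,ib=[cv2.cvtColor(d["color"],cv2.COLOR_RGB2BGR) for d in (a,b)]
c1=cv2.resize(ia[190:270,190:306],None,fx=6.8,fy=6.8,interpolation=cv2.INTER_CUBIC)
c2=cv2.resize(ib[140:220,232:342],None,fx=7,fy=7,interpolation=cv2.INTER_CUBIC)
cv2.imwrite("pics/c1.png",c1);cv2.imwrite("pics/c2.png",c2)
E
```

```text
(no output)
```

View pics/c1.png

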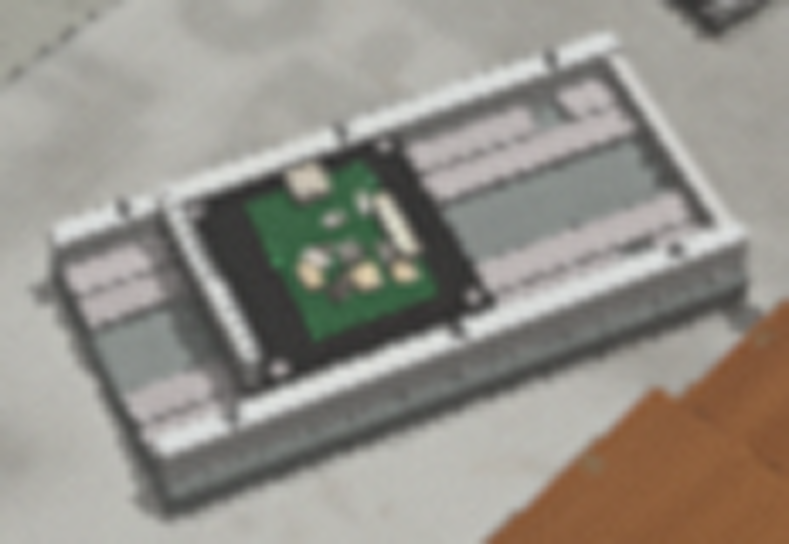

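View pics/c2.png

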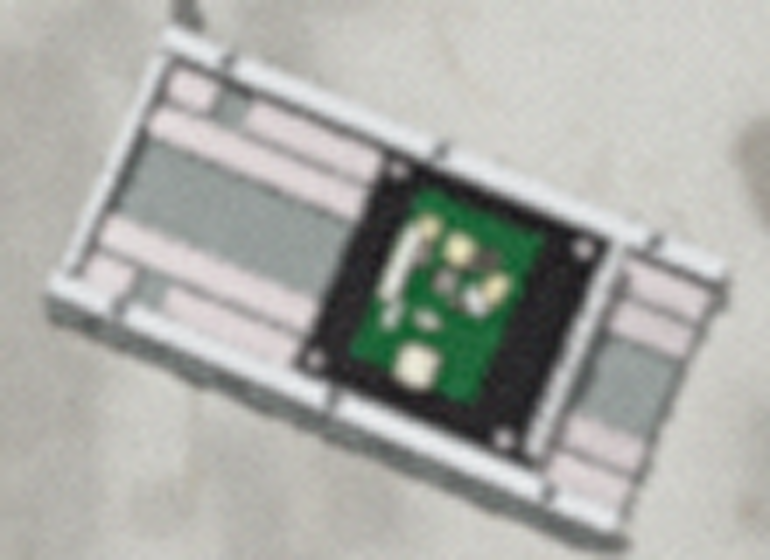

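The close crops confirm it: the large carrier sits between the fences. In the top crop its lip runs from (625,248) to (540,455), and the stop is at the left, (170,30) to (50,280). So +x points up-left in the top image. Next I triangulate these points.

```bash
cat >m.py <<'E'
from h import *
import pickle
a,b=pickle.load(open("s0.pkl","rb"))
S=lambda p:(190+(p[0]+.5)/6.8-.5,190+(p[1]+.5)/6.8-.5)
T=lambda p:(232+(p[0]+.5)/7-.5,140+(p[1]+.5)/7-.5)
pts={"rearR(far)":((157,440),(726,268)),"rearL":((52,235),(620,525)),"stopR":((745,230),(170,30)),"stopL":((620,40),(50,280)),
"lip_far":((250,370),(624,248)),"lip_near":((170,205),(541,458))}
for k,(s,t) in pts.items():
    p,e=two(a,S(s),b,T(t)); print(k,np.round(p,4),round(e,4),np.round(onz(b,T(t),.036 if 'lip' not in k else .053),4),np.round(onz(a,S(s),.036 if 'lip' not in k else .053),4))
E
python3 m.py
```

```text
rearR(far) [ 0.5409 -0.1238  0.0376] 0.0 [ 0.5412 -0.124   0.036 ] [ 0.54  -0.123  0.036]
rearL [ 0.4408 -0.0835  0.0331] 0.0007 [ 0.4402 -0.0834  0.036 ] [ 0.4429 -0.0846  0.036 ]
stopR [0.6324 0.0943 0.0344] 0.0024 [0.6311 0.0934 0.036 ] [0.6338 0.0942 0.036 ]
stopL [0.5321 0.1385 0.0305] 0.0017 [0.5306 0.1376 0.036 ] [0.5357 0.1354 0.036 ]
lip_far [ 0.5469 -0.0831  0.0444] 0.0011 [ 0.5449 -0.0824  0.053 ] [ 0.5521 -0.0869  0.053 ]
lip_near [ 0.4667 -0.0499  0.0418] 0.0066 [ 0.4632 -0.0513  0.053 ] [ 0.476  -0.0532  0.053 ]
```

```bash
python3 -m creep '[{"grip":-1,"dx":2.6,"dy":-2.26,"rz":-2.7},{"grip":-1,"dx":5.2,"dy":-4.5,"rz":-5.4},{"grip":-1,"dx":7.8,"dy":-6.8,"rz":-8.1},{"grip":-1,"dx":10.4,"dy":-9,"rz":-10.8},{"grip":-1,"dx":13,"dy":-11.3,"rz":-13.5},{"grip":-1,"dx":15.6,"dy":-13.6,"rz":-16.2},{"grip":-1,"dx":18.2,"dy":-15.8,"rz":-18.9},{"grip":-1,"dx":20.8,"dy":-18.1,"rz":-21.6},{"grip":-1,"dx":23.4,"dy":-20.3,"rz":-24.3},{"grip":-1,"dx":26,"dy":-22.6,"rz":-27},{"grip":-1,"dx":28.6,"dy":-24.9,"rz":-29.7},{"grip":-1,"dx":31.2,"dy":-27.1,"rz":-32.4}]' 20
cat > go.py <<'E'
from h import *
import sys
from scipy.spatial.transform import Rotation as Ro
x,y,z,ang=map(float,sys.argv[1:5])
s=observe();R=np.array(s["ee_rot"]);p=np.array(s["tool_pos"])
c,n=np.cos(np.radians(ang)),np.sin(np.radians(ang))
G=np.array([[c,n,0],[n,-c,0],[0,0,-1.]])
print("t",s["time"],"p",p.round(4),"F",np.round(s["wrist_force"],1),"cm",(R.T@(np.array([x,y,z])-p)*100).round(2),"rot",Ro.from_matrix(R.T@G).as_rotvec(degrees=True).round(2),"q",np.round(s["joint_pos"],2))
E
python3 go.py .494 -.096 .15 67.5
```

```text
t 0.1 p [ 0.2646 -0.593   0.2303] F [-0.3  0.2 -0.1] cm [ 41.2  -36.02   8.1 ] rot [-1.000e-01 -4.000e-02 -4.345e+01] q [ 1.41  0.5  -0.43  1.55  0.22  1.14 -0.21]invalid input
```

```bash
python3 -m creep '[{"grip":-1,"dx":2.6,"dy":-2.3,"dz":0,"rx":0,"ry":0,"rz":-2.7}]'; python3 -m creep --help | head
```

```text
time: 0.18
tool_pos: [0.2737, -0.5674, 0.2301]
ee_rot: [[0.897, 0.442, -0.003], [0.442, -0.897, -0.003], [-0.004, 0.001, -1.0]]
wrist_force: [-1.6, -0.5, 0.8]
opening: 0.883
gripper_force: 0.0invalid input: not JSON, or not a number
```

All six keys are needed in each row.

```bash
python3 -m creep '[{"grip":-1,"dx":3,"dy":-2.4,"dz":0,"rx":0,"ry":0,"rz":-3},{"grip":-1,"dx":6,"dy":-4.8,"dz":0,"rx":0,"ry":0,"rz":-6},{"grip":-1,"dx":9,"dy":-7.2,"dz":0,"rx":0,"ry":0,"rz":-9},{"grip":-1,"dx":12,"dy":-9.6,"dz":0,"rx":0,"ry":0,"rz":-12},{"grip":-1,"dx":15,"dy":-12,"dz":0,"rx":0,"ry":0,"rz":-15},{"grip":-1,"dx":18,"dy":-14.4,"dz":0,"rx":0,"ry":0,"rz":-18},{"grip":-1,"dx":21,"dy":-16.8,"dz":0,"rx":0,"ry":0,"rz":-21},{"grip":-1,"dx":24,"dy":-19.2,"dz":0,"rx":0,"ry":0,"rz":-24},{"grip":-1,"dx":27,"dy":-21.6,"dz":0,"rx":0,"ry":0,"rz":-27},{"grip":-1,"dx":30,"dy":-24,"dz":0,"rx":0,"ry":0,"rz":-30},{"grip":-1,"dx":33,"dy":-26.4,"dz":0,"rx":0,"ry":0,"rz":-33},{"grip":-1,"dx":34,"dy":-27.2,"dz":0,"rx":0,"ry":0,"rz":-34}]' 20
python3 go.py .494 -.096 .15 67.5
```

```text
time: 1.18
tool_pos: [0.4624, -0.1597, 0.2317]
ee_rot: [[0.48, 0.877, 0.002], [0.877, -0.48, 0.002], [0.003, 0.0, -1.0]]
wrist_force: [-0.0, 0.7, -0.2]
opening: 0.0
gripper_force: 0.0
t 1.1833 p [ 0.4624 -0.1597  0.2317] F [-0.   0.7 -0.2] cm [ 7.08 -0.29  8.19] rot [ 0.03 -0.14 -6.18] q [ 0.96  0.26 -0.79  1.94  0.21  1.03 -0.42]
```

```bash
python3 -m creep '[{"grip":-1,"dx":2.4,"dy":-0.1,"dz":2.5,"rx":0,"ry":0,"rz":-2},{"grip":-1,"dx":4.8,"dy":-0.2,"dz":5,"rx":0,"ry":0,"rz":-4},{"grip":-1,"dx":7.1,"dy":-0.3,"dz":7.5,"rx":0,"ry":0,"rz":-6.2},{"grip":-1,"dx":7.1,"dy":-0.3,"dz":11,"rx":0,"ry":0,"rz":-6.2},{"grip":-1,"dx":7.1,"dy":-0.3,"dz":14,"rx":0,"ry":0,"rz":-6.2},{"grip":-1,"dx":7.1,"dy":-0.3,"dz":15.2,"rx":0,"ry":0,"rz":-6.2},{"grip":-1,"dx":7.1,"dy":-0.3,"dz":15.2,"rx":0,"ry":0,"rz":-6.2}]' 20
python3 go.py .494 -.096 .032 67.5
python3 - <<'E'
from h import *
a,ia=shot("side");b,ib=shot("top")
c=np.hstack([cv2.resize(ia[190:270,190:270],(400,400),interpolation=cv2.INTER_CUBIC),cv2.resize(ib[140:220,272:352],(400,400),interpolation=cv2.INTER_CUBIC)])
cv2.imwrite("pics/n1.png",c)
p=np.array(observe()["tool_pos"]);print((proj(a,p)-[190,190])*5,(proj(b,p)-[272,140])*5+[400,0])
E
```

```text
time: 1.77
tool_pos: [0.4898, -0.1023, 0.0765]
ee_rot: [[0.391, 0.92, -0.006], [0.92, -0.391, 0.002], [-0.001, -0.006, -1.0]]
wrist_force: [-0.7, -0.4, 0.7]
opening: 0.001
gripper_force: 0.0
t 1.7667 p [ 0.4898 -0.1023  0.0765] F [-0.7 -0.4  0.7] cm [0.74 0.17 4.44] rot [-0.37  0.04 -0.54] q [ 0.71  0.53 -0.69  2.03  0.48  0.76 -0.67]
[[ 70.06447762 189.91511427]] [[688.68748008 264.58527499]]
```

View pics/n1.png

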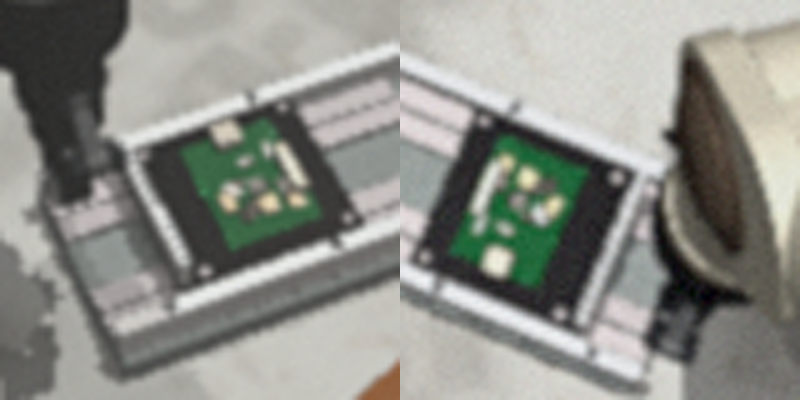

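The side view shows the shut fingertips at (70,195), where I predicted them. They stand behind the lip, which runs from (130,150) to (185,265), and between the fences. In the top view the gripper hides the tip. Going down.

```bash
python3 -m creep '[{"grip":-1,"dx":0,"dy":0.1,"dz":1.2,"rx":0,"ry":0,"rz":-0.5},{"grip":-1,"dx":0,"dy":0.2,"dz":2.4,"rx":0,"ry":0,"rz":-0.5},{"grip":-1,"dx":0,"dy":0.2,"dz":3.4,"rx":0,"ry":0,"rz":-0.5},{"grip":-1,"dx":0,"dy":0.2,"dz":4.2,"rx":0,"ry":0,"rz":-0.5},{"grip":-1,"dx":0,"dy":0.2,"dz":4.4,"rx":0,"ry":0,"rz":-0.5},{"grip":-1,"dx":0,"dy":0.2,"dz":4.4,"rx":0,"ry":0,"rz":-0.5}]' 20
python3 go.py .494 -.096 .032 67.5
python3 - <<'E'
from h import *
a,ia=shot("side")
c=cv2.resize(ia[190:270,190:270],(560,560),interpolation=cv2.INTER_CUBIC)
cv2.imwrite("pics/n2.png",c)
E
```

```text
time: 2.37
tool_pos: [0.4936, -0.1032, 0.0344]
ee_rot: [[0.383, 0.924, -0.002], [0.924, -0.383, 0.0], [-0.0, -0.002, -1.0]]
wrist_force: [-0.0, -0.2, 0.7]
opening: -0.002
gripper_force: 0.0
t 2.3667 p [ 0.4936 -0.1032  0.0344] F [-0.  -0.2  0.7] cm [ 0.68 -0.24  0.24] rot [-0.1   0.01 -0.04] q [ 0.66  0.6  -0.63  2.04  0.56  0.68 -0.72]
```

View pics/n2.png

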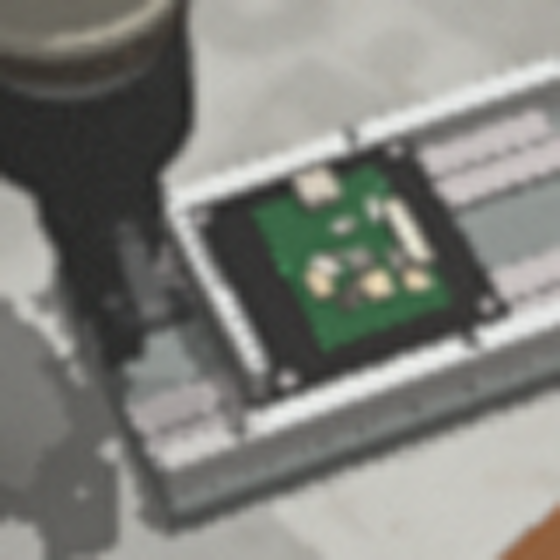

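The fingertips are in the channel behind the lip, at about (140,300) in the crop, with free space ahead. Now a slow push.

```bash
python3 -m creep '[{"grip":-1,"dx":0.3,"dy":0,"dz":0.1,"rx":0,"ry":0,"rz":0},{"grip":-1,"dx":0.6,"dy":0,"dz":0.1,"rx":0,"ry":0,"rz":0},{"grip":-1,"dx":0.9,"dy":0,"dz":0.1,"rx":0,"ry":0,"rz":0},{"grip":-1,"dx":1.2,"dy":0,"dz":0.1,"rx":0,"ry":0,"rz":0},{"grip":-1,"dx":1.5,"dy":0,"dz":0.1,"rx":0,"ry":0,"rz":0},{"grip":-1,"dx":1.8,"dy":0,"dz":0.1,"rx":0,"ry":0,"rz":0},{"grip":-1,"dx":2.1,"dy":0,"dz":0.1,"rx":0,"ry":0,"rz":0},{"grip":-1,"dx":2.4,"dy":0,"dz":0.1,"rx":0,"ry":0,"rz":0},{"grip":-1,"dx":2.7,"dy":0,"dz":0.1,"rx":0,"ry":0,"rz":0},{"grip":-1,"dx":3.0,"dy":0,"dz":0.1,"rx":0,"ry":0,"rz":0},{"grip":-1,"dx":3.3,"dy":0,"dz":0.1,"rx":0,"ry":0,"rz":0},{"grip":-1,"dx":3.6,"dy":0,"dz":0.1,"rx":0,"ry":0,"rz":0}]' 20
cat > k.py <<'E'
from h import *
s=observe();p=np.array(s["tool_pos"]);u=np.array([.383,.924]);v=np.array([-.924,.383]);q=p[:2]-[.5366,.0064]
print("x",round(q@u*1000,1),"y",round(q@v*1000,1),"z",round(p[2]*1000,1),"Fx",np.round(np.array(s["wrist_force"])[:2]@u,1))
E
python3 k.py
```

```text
time: 3.42
tool_pos: [0.5076, -0.0722, 0.0343]
ee_rot: [[0.385, 0.923, -0.002], [0.923, -0.385, -0.003], [-0.003, -0.0, -1.0]]
wrist_force: [-1.7, -5.1, 3.2]
opening: -0.002
gripper_force: 2.7
x -83.7 y -3.3 z 34.3 Fx -5.3
```

```bash
python3 -m creep '[{"grip":-1,"dx":0.3,"dy":0,"dz":0,"rx":0,"ry":0,"rz":0},{"grip":-1,"dx":0.6,"dy":0,"dz":0,"rx":0,"ry":0,"rz":0},{"grip":-1,"dx":0.9,"dy":0,"dz":0,"rx":0,"ry":0,"rz":0},{"grip":-1,"dx":1.2,"dy":0,"dz":0,"rx":0,"ry":0,"rz":0},{"grip":-1,"dx":1.5,"dy":0,"dz":0,"rx":0,"ry":0,"rz":0},{"grip":-1,"dx":1.8,"dy":0,"dz":0,"rx":0,"ry":0,"rz":0},{"grip":-1,"dx":2.1,"dy":0,"dz":0,"rx":0,"ry":0,"rz":0},{"grip":-1,"dx":2.4,"dy":0,"dz":0,"rx":0,"ry":0,"rz":0},{"grip":-1,"dx":2.7,"dy":0,"dz":0,"rx":0,"ry":0,"rz":0},{"grip":-1,"dx":3.0,"dy":0,"dz":0,"rx":0,"ry":0,"rz":0},{"grip":-1,"dx":3.3,"dy":0,"dz":0,"rx":0,"ry":0,"rz":0},{"grip":-1,"dx":3.6,"dy":0,"dz":0,"rx":0,"ry":0,"rz":0}]' 20
python3 k.py
```

```text
time: 4.42
tool_pos: [0.5214, -0.0391, 0.0343]
ee_rot: [[0.385, 0.923, -0.002], [0.923, -0.385, -0.003], [-0.004, -0.0, -1.0]]
wrist_force: [-2.2, -4.8, 3.7]
opening: 0.0
gripper_force: 2.9
x -47.9 y -3.4 z 34.3 Fx -5.3
```

```bash
python3 -m creep '[{"grip":-1,"dx":0.3,"dy":0,"dz":0,"rx":0,"ry":0,"rz":0},{"grip":-1,"dx":0.6,"dy":0,"dz":0,"rx":0,"ry":0,"rz":0},{"grip":-1,"dx":0.9,"dy":0,"dz":0,"rx":0,"ry":0,"rz":0},{"grip":-1,"dx":1.2,"dy":0,"dz":0,"rx":0,"ry":0,"rz":0},{"grip":-1,"dx":1.5,"dy":0,"dz":0,"rx":0,"ry":0,"rz":0},{"grip":-1,"dx":1.8,"dy":0,"dz":0,"rx":0,"ry":0,"rz":0},{"grip":-1,"dx":2.1,"dy":0,"dz":0,"rx":0,"ry":0,"rz":0},{"grip":-1,"dx":2.4,"dy":0,"dz":0,"rx":0,"ry":0,"rz":0}]' 20
python3 k.py;python3 -m creep '[{"grip":-1,"dx":0.2,"dy":0,"dz":0,"rx":0,"ry":0,"rz":0},{"grip":-1,"dx":0.4,"dy":0,"dz":0,"rx":0,"ry":0,"rz":0}]' 20 >/dev/null; python3 k.py
```

```text
time: 5.08
tool_pos: [0.5306, -0.0171, 0.0343]
ee_rot: [[0.385, 0.923, -0.002], [0.923, -0.385, -0.003], [-0.004, -0.0, -1.0]]
wrist_force: [-1.7, -5.3, 4.1]
opening: 0.002
gripper_force: 2.9
x -24.0 y -3.4 z 34.3 Fx -5.5
x -19.1 y -3.4 z 34.3 Fx -4.2
```

```bash
for i in 1; do python3 -m creep '[{"grip":-1,"dx":0.2,"dy":0,"dz":0,"rx":0,"ry":0,"rz":0}]' 20 >/dev/null; python3 k.py; done; python3 -m creep '[{"grip":-1,"dx":0.2,"dy":0,"dz":0,"rx":0,"ry":0,"rz":0}]' 20 >/dev/null; python3 k.py
```

```text
x -15.9 y -3.2 z 34.2 Fx -5.5
x -14.1 y -3.0 z 34.2 Fx -11.2
```

```bash
python3 -m creep '[{"grip":-1,"dx":0.1,"dy":0,"dz":0,"rx":0,"ry":0,"rz":0},{"grip":-1,"dx":0.1,"dy":0,"dz":0,"rx":0,"ry":0,"rz":0}]' 20 >/dev/null; python3 k.py
python3 - <<'E'
from h import *
a,ia=shot("side")
c=cv2.resize(ia[190:270,195:305],(770,560),interpolation=cv2.INTER_CUBIC)
cv2.imwrite("pics/n3.png",c)
E
```

```text
x -14.2 y -3.0 z 34.2 Fx -6.4
```

View pics/n3.png

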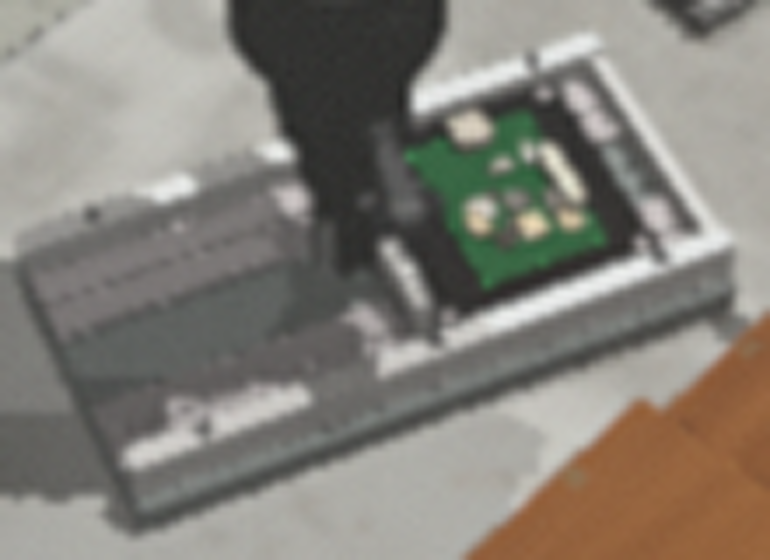

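The carrier is now at the stop end, with its front edge about (630,200) short of the stop. This view doesn't show whether it has dropped, so I press 2 mm more to test for the notch wall.

```bash
python3 -m creep '[{"grip":-1,"dx":0.1,"dy":0,"dz":0,"rx":0,"ry":0,"rz":0},{"grip":-1,"dx":0.2,"dy":0,"dz":0,"rx":0,"ry":0,"rz":0},{"grip":-1,"dx":0.2,"dy":0,"dz":0,"rx":0,"ry":0,"rz":0}]' 20 >/dev/null; python3 k.py
```

```text
x -14.1 y -3.0 z 34.2 Fx -10.4
```

It is blocked well short of the stop and the force is rising, so the feet are in the notches. I back off and rise to check.

```bash
python3 -m creep '[{"grip":-1,"dx":-0.5,"dy":0,"dz":0,"rx":0,"ry":0,"rz":0},{"grip":-1,"dx":-1.5,"dy":0,"dz":0,"rx":0,"ry":0,"rz":0},{"grip":-1,"dx":-3,"dy":0,"dz":0,"rx":0,"ry":0,"rz":0},{"grip":-1,"dx":-5,"dy":0,"dz":-1,"rx":0,"ry":0,"rz":0},{"grip":-1,"dx":-7,"dy":0,"dz":-4,"rx":0,"ry":0,"rz":0},{"grip":-1,"dx":-9,"dy":0,"dz":-7,"rx":0,"ry":0,"rz":0},{"grip":-1,"dx":-12,"dy":0,"dz":-9,"rx":0,"ry":0,"rz":0},{"grip":-1,"dx":-15,"dy":0,"dz":-11,"rx":0,"ry":0,"rz":0},{"grip":-1,"dx":-18,"dy":0,"dz":-13,"rx":0,"ry":0,"rz":0},{"grip":-1,"dx":-21,"dy":0,"dz":-14,"rx":0,"ry":0,"rz":0},{"grip":-1,"dx":-24,"dy":0,"dz":-15,"rx":0,"ry":0,"rz":0},{"grip":-1,"dx":-24,"dy":0,"dz":-15,"rx":0,"ry":0,"rz":0}]' 20
python3 k.py
python3 - <<'E'
from h import *
a,ia=shot("side");b,ib=shot("top")
c=np.hstack([cv2.resize(ia[190:260,220:306],None,fx=4.6,fy=4.6,interpolation=cv2.INTER_CUBIC),cv2.resize(ib[140:210,236:322],None,fx=4.6,fy=4.6,interpolation=cv2.INTER_CUBIC)])
cv2.imwrite("pics/n4.png",c)
# green board centroid: before/after, triangulated
import pickle
a0,b0=pickle.load(open("s0.pkl","rb"))
def g(d,box):
    h=cv2.cvtColor(d["color"],cv2.COLOR_RGB2HSV);m=cv2.inRange(h,(50,90,30),(85,255,255));k=np.zeros_like(m)
    x0,y0,x1,y1=box;k[y0:y1,x0:x1]=255;m&=k
    pts=cv2.findNonZero(m);r=cv2.minAreaRect(pts);return r[0]
P=[]
for s,t in ((a0,b0),(a,b)):
    p,e=two(s,g(s,(195,195,300,265)),t,g(t,(240,145,335,215)));P.append(p);print(p.round(4),round(e,4))
d=P[1]-P[0];print("moved",(d*1000).round(1),np.hypot(d[0],d[1])*1000)
E
```

```text
time: 6.88
tool_pos: [0.4419, -0.2331, 0.1858]
ee_rot: [[0.391, 0.92, 0.002], [0.92, -0.391, -0.004], [-0.003, 0.003, -1.0]]
wrist_force: [-0.2, 0.5, -0.7]
opening: -0.0
gripper_force: 0.0
x -257.6 y -4.2 z 185.8 Fx 0.4
[ 0.528  -0.0163  0.0357] 0.0001
[0.5568 0.0557 0.0295] 0.0003
moved [28.7 72.  -6.3] 77.55651902698135
```

View pics/n4.png

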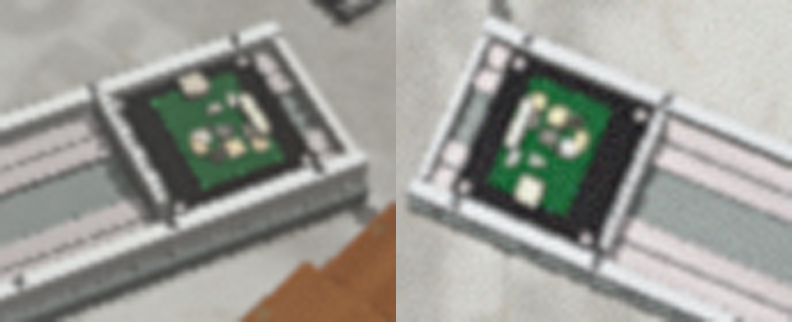

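The carrier lies flat and square near the stop, with its lip at about (135,150) left and (632,175) right in the picture. Triangulation shows the board moved 78 mm along the rails and dropped 6.3 mm, so it is seated. The hand is clear.

```bash
python3 -c "
from cell import *
print(hand_in())"
```

```text
the job is handed in; nothing more can be done
None
```

The carrier was pushed 78 mm along the rails and dropped 6.3 mm into the notches; the hand was withdrawn clear and the job handed in at about 7 s, but `hand_in()` returned no verdict.

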